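Put the loose spares back in their stock bins

ROBOT

A 6-joint arm with a two-finger parallel gripper is mounted at the origin on the work surface. World frame = base frame: x ahead of the robot, y to its left, z up, the work surface at z = 0. Lengths are in m, angles in degrees, forces in N, time in s.
With the tool pointing down it reaches from about 0.375 to 0.9 m from the base axis. Payload 3.1 kg.
Tool frame: the origin (TCP) lies on the front face of the gripper's body, between the roots of the fingers; the fingertips stand 70 mm ahead of it and the grasp point (between the pads) lies 51 mm ahead of it (bot.tip_extent is the distance from the TCP to the fingertips, in m); z points along the fingers, x is the direction in which the jaws open and shut, and the axes are right-handed (so a half turn about z gives the same grasp; the last joint's range is limited). The gripper opens to 87 mm and grips with 3 to 60 N. Pads are 19 mm wide; open, the fingers measure 117 mm over their backs; the gripper's body (75 mm by 190 mm) begins 51 mm behind the grasp point.
Start: joints at [59.158, 30.224, 82.088, -0, 67.689, -10.227], TCP at [0.22, 0.585, 0.292] pointing down, gripper open.
Joint ranges: [-176.69, 176.69], [-43.24, 126.21], [12.49, 139.97], [-82, 262], [0, 151.66], [-163.58, 163.58]. Speed limits (degrees/s): [159.86, 159.86, 180, 180, 180, 180].

INTERFACE

Orientations are given as a 3x3 rotation matrix whose columns are the frame's x, y, z axes.
In Python, from rig import bot, viewer, ticket gives the robot as it stands. The module is installed in compiled form; this text tells all that it offers.
- The arm moves only by the tool arm_command, never from a script. Its argument "targets" is a list of rows, each an object with "rot": the turn, a rotation vector about the tool's x, y, z in degrees, a list of three; "offset": the shift along the tool's x, y, z in cm, a list of three; "gripper": the closure, from 0 (fully open) to 1 (shut). A call has 1 to 8 rows; each row is the pose to reach, as a shift and turn from the pose commanded when the call began, along the tool's axes at that moment; what a row does not reach only later rows make up. A row lasts 1/10 s, in which the tool goes at most 50 mm and 8.59 degrees, less where a joint would pass 70% of its speed; a pose out of reach is approached as far as the arm can. A call with a gripper value outside its range is refused whole. The fingers move at their own pace and stop on an object; the grip force is fixed at half the most. Time passes only in rows, so rows that repeat a pose let the fingers close. It gives the time, the measured TCP pose, the force and the opening at its end, in the units of the state.
- bot.read_state(): the state, without advancing time (a new reading comes with each control period).
- viewer.capture(name): name is "scene" or "top" or "wrist"; returns a dict with "frame" (400x640x3 uint8, red, green, blue), "fx", "fy", "cx", "cy" (pixels), "view" (4x4, takes a point from world to camera coordinates). Camera axes: x right, y down, z forward; pixel columns grow to the right and rows downward; lengths in m; the calibration is good to about 2 mm. A picture is of the moment at which its call begins. There is no depth.
- ticket.hand_in(): hands the job in, once; it reports no verdict.
The state is a dict: "time_s": time; "joint_positions": joint angles; "qvel": joint speeds; "tau": joint torques, N m; "position": TCP position; "tcp_rot": TCP orientation; "force": force on the tool from outside, world axes, zero at the start; "moment": the same for the moment, N m; "opening": opening from 0.0 (shut) to 1.0 (fully open).
Only numpy, scipy, OpenCV 4.12 (cv2) and the standard library are available. Lean on these libraries where they do the work, as an engineer would, in place of code of your own. Each camera call takes 0.05 s, during which the arm holds its last target. There are 200 camera calls.

TASK

Put the loose spares back into the pulled-out tray of the parts cabinet, each in the blue bin that already holds its own kind: the chrome spring laid flat on the bottom of the spring bin, the aluminium spacer standing on its end in the spacer bin, and the two clear bulbs laid one each in the two empty cells of the bulb bin. Set the glass bulbs down, never let them drop, and leave the red funnel and the black mirror mount where they are.

Things in the scene. Friction and masses are not known exactly. Their poses are not given: they have to be found in the camera images.
- spring: Chrome kickstand spring lying on the ledge: closely wound round coil 62 mm long and 17 mm across with a flat wire hook at each end, 92 mm overall. Origin: its middle, on the axis, 8.5 mm above what it lies on; x along the spring (either end alike), z up. About 60 g; it does not roll by itself.
- spacer: Aluminium axle spacer, a plain tube standing on end: 28 mm across, 17 mm bore, 38 mm tall. Origin: its middle, 19 mm above what it stands on; z along the tube, up. About 45 g.
- bulb_a: One of two like clear bayonet bulbs lying on the ledge: 37 mm long, clear glass 19 mm across on its +x half, brass cap 15 mm across on its -x half. Origin: its middle, 9.4 mm above what it lies on; x along the bulb from cap to glass, z up. 12 g; does not roll by itself. Either bulb may go in either empty cell.
- bulb_b: One of two like clear bayonet bulbs lying on the ledge: 37 mm long, clear glass 19 mm across on its +x half, brass cap 15 mm across on its -x half. Origin: its middle, 9.4 mm above what it lies on; x along the bulb from cap to glass, z up. 12 g; does not roll by itself. Either bulb may go in either empty cell.
- spring_bin: Blue bin fixed in the tray, 186 (x) x 95 (y) x 30 mm, walls and floor 3 mm. Origin: middle of its underside, 76 mm above the ledge; x along it, from tray front to cabinet, z up. Undivided; holds a fixed stock spring like the loose one, along x by the +y wall (middle at x +30, y +35.5 mm); its floor from y -44 to +26 mm is free. The three bins stand side by side 97 mm apart in any order and differ only in what is in them.
- bulb_bin: Blue bin fixed in the tray, 186 (x) x 95 (y) x 30 mm, walls and floor 3 mm. Origin: middle of its underside, 76 mm above the ledge; x along it, from tray front to cabinet, z up. Two walls of full height split it into three cells of 58 (x) x 89 (y) mm, centred at x = -61, 0 and +61 mm; the one at +61 (by the cabinet) holds two fixed stock bulbs, those at 0 and -61 are empty.
- spacer_bin: Blue bin fixed in the tray, 186 (x) x 95 (y) x 30 mm, walls and floor 3 mm. Origin: middle of its underside, 76 mm above the ledge; x along it, from tray front to cabinet, z up. Undivided; holds two fixed stock spacers like the loose one, standing at x = +68 mm, y = +21 and -20 mm; its floor from x -90 to +50 mm is free.
- cabinet: Low green steel parts cabinet, fixed, 340 mm wide, 135 mm tall; its tray is pulled out to the stop and does not move. Tray floor 76 mm above the ledge, tray sides 107, tray front 124. Origin: on the ledge under the middle of the tray; x points to the cabinet body, which starts at x = +102 mm; tray front at -106 mm, its bar handle reaching 45 mm further out.
- funnel: Red plastic funnel standing mouth down on the ledge, 100 mm across the rim, 110 mm tall, light and loose. To be left alone. Origin: middle of its underside.
- mirror_mount: Black plastic mirror mount on the ledge, 52 x 34 mm, 38 mm tall with a brass insert on top, loose. To be left alone. Origin: middle of its underside.
Things that resemble listed ones, but are neither listed nor needed, are in the scene too. What is shaped like the spacer but orange is not meant.

How it is judged (in metres and radians):
At the end, for the whole second after the job is handed in: Spring flat on the floor of the spring bin (level within 10 deg); spacer upright on the floor of the spacer bin (within 7 deg); one bulb lying in each empty cell of the bulb bin (middle within 21 mm of the cell's centre lengthwise, 40 mm across, 20 mm high); all at rest, released (x of spring in the frame of spring_bin between -0.06 and 0.06 m and y of spring in the frame of spring_bin between -0.042 and 0.042 m and z of spring in the frame of spring_bin between 0 and 0.018 m and angle between spring's own x axis and vertical between 1.4 and 1.74 rad and x of spacer in the frame of spacer_bin between -0.08 and 0.08 m and y of spacer in the frame of spacer_bin between -0.036 and 0.036 m and z of spacer in the frame of spacer_bin between 0 and 0.028 m and angle between the z axis of spacer and the z axis of spacer_bin, either way round below 0.12 rad and (((x of bulb_a in the frame of bulb_bin between -0.021 and 0.021 m and y of bulb_a in the frame of bulb_bin between -0.04 and 0.04 m and z of bulb_a in the frame of bulb_bin between 0 and 0.02 m) and (x of bulb_b in the frame of bulb_bin between -0.082 and -0.04 m and y of bulb_b in the frame of bulb_bin between -0.04 and 0.04 m and z of bulb_b in the frame of bulb_bin between 0 and 0.02 m)) or ((x of bulb_a in the frame of bulb_bin between -0.082 and -0.04 m and y of bulb_a in the frame of bulb_bin between -0.04 and 0.04 m and z of bulb_a in the frame of bulb_bin between 0 and 0.02 m) and (x of bulb_b in the frame of bulb_bin between -0.021 and 0.021 m and y of bulb_b in the frame of bulb_bin between -0.04 and 0.04 m and z of bulb_b in the frame of bulb_bin between 0 and 0.02 m))) and linear speed of each of spring, spacer, bulb_a, bulb_b below 0.02 m/s and angular speed of each of spring, spacer, bulb_a, bulb_b below 0.3 rad/s); the robot touches nothing.
It fails at once if a glass bulb is dropped (falls free of the fingers faster than 0.7 m/s, a drop of about 25 mm) ((linear speed of bulb_a above 0.7 m/s and contact force between the fingers and bulb_a below 0.01 N) or (linear speed of bulb_b above 0.7 m/s and contact force between the fingers and bulb_b below 0.01 N)).
It fails at once if the funnel is disturbed (moved more than 20 mm) (distance of funnel from where it was at the start of the episode above 0.02 m).
It fails at once if the mirror mount is disturbed (moved more than 20 mm) (distance of mirror_mount from where it was at the start of the episode above 0.02 m).
It also fails if it takes over 120 s, if anything falls off the work surface, if the arm or the gripper's body presses on something with over 40 N, if the wrist force passes 120 N, or if a joint passes its speed limit or range.

## Working session

There is one attempt and no reset: what is moved stays moved. The work goes in short steps, Python scripts to look and compute and a tool call to move; the robot and the scene stay as the last step left them, time stands still between calls to the robot, and variables do not carry over. Pictures are saved under pics/ and viewed, about 12 in all and at most 16, crops included, and the job is handed in when it is done.

Besides the shell and the picture viewer there is one more tool, called after ">>>" in YAML: its name, and indented under it one key for each argument. arm_command: Moves the arm, as the interface text tells. Its arguments: {"type":"object","properties":{"targets":{"type":"array"}},"required":["targets"]}

```bash
mkdir -p pics; cat > h.py <<'E'
import numpy as np, cv2
from rig import bot, viewer, ticket
def cap(n,f=None):
    d=viewer.capture(n)
    if f: cv2.imwrite('pics/'+f,cv2.cvtColor(d['frame'],cv2.COLOR_RGB2BGR)); np.savez('pics/'+f[:-4],**{k:d[k] for k in d})
    return d
def ray(d,u,v,z):
    V=np.array(d['view']);R=V[:3,:3];c=-R.T@V[:3,3]
    r=R.T@np.array([(u-d['cx'])/d['fx'],(v-d['cy'])/d['fy'],1])
    return c+r*(z-c[2])/r[2]
def proj(d,p):
    V=np.array(d['view']);q=V[:3,:3]@np.array(p)+V[:3,3]
    return d['fx']*q[0]/q[2]+d['cx'],d['fy']*q[1]/q[2]+d['cy']
E
python3 - <<'E'
from h import *
for n in ('scene','top','wrist'):
    d=cap(n,n+'0.png'); V=np.array(d['view']); print(n,d['fx'],-V[:3,:3].T@V[:3,3],V[2,:3])
print(bot.read_state())
E
```

```text
scene 387.09666559182114 [ 1.40264512 -0.10140603  0.64350195] [-0.80694496  0.05524212 -0.58803753]
top 471.67541131053355 [ 0.38558242 -0.0500927   1.16696996] [ 0.17458231 -0.00621271 -0.98462298]
wrist 281.05875806008675 [0.14854216 0.61228231 0.38295169] [ 0.25549573 -0.09801461 -0.96182902]
{'time_s': 0.15, 'joint_positions': array([ 5.91594195e+01,  3.02659695e+01,  8.21395651e+01,  7.29426922e-04,
        6.76888051e+01, -1.02274602e+01]), 'qvel': array([ 0.07419697, -0.17923169, -0.04012242,  0.00605358, -0.02529293,
       -0.04755322]), 'tau': array([ 6.02435430e-04, -4.40429592e+01, -1.76843280e+01,  6.33374252e-02,
        5.51861292e-02, -7.37179312e-05]), 'position': array([0.21977508, 0.58461008, 0.29150427]), 'tcp_rot': array([[ 3.52059831e-01,  9.35977107e-01, -8.54210800e-04],
       [ 9.35976098e-01, -3.52060736e-01, -1.40767284e-03],
       [-1.61828364e-03, -3.03935830e-04, -9.99998644e-01]]), 'force': array([ 0.19090501, -0.09820113, -0.19969201]), 'moment': array([0.00700057, 0.01078605, 0.02277744]), 'opening': 0.9996416794218806}
```

View pics/top0.png

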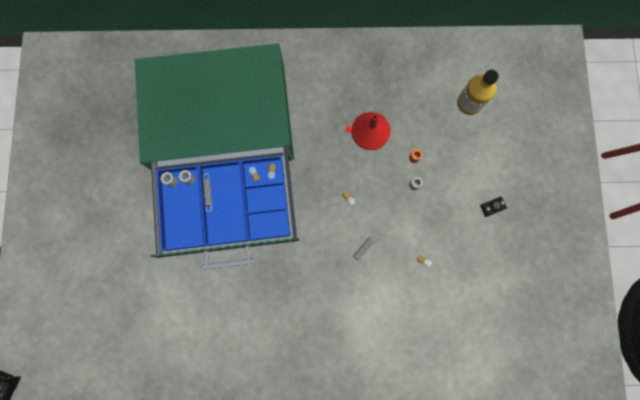

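View pics/scene0.png

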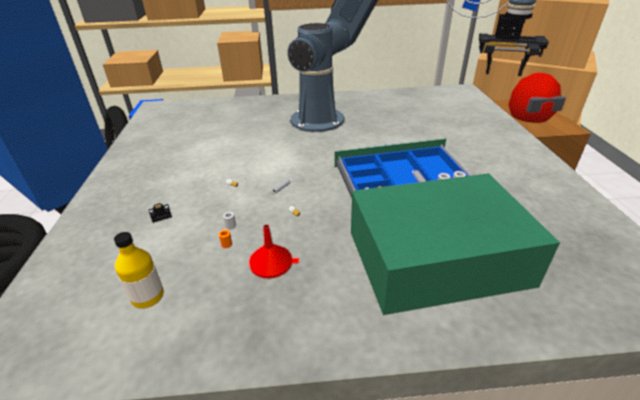

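The top view shows the bins left to right: spacer (182,210), spring (225,205) and bulb (268,200).
- **Spring:** loose one at (364,247). Could be confused with the stock spring at (208,192).
- **Spacer:** loose one at (416,183). Could be confused with the orange tube at (417,155) or the stock spacers at (167,178) and (186,176).
- **Bulbs:** loose ones at (348,198) and (425,261). Could be confused with the stock bulbs at (254,173) and (271,171).
- **Leave alone:** funnel (371,130) and mirror mount (493,206).

Next, one close crop to check these choices, and first measurements.

```bash
python3 - <<'E'
from h import *
d=dict(np.load('pics/top0.npz'))
im=cv2.cvtColor(d['frame'],cv2.COLOR_RGB2BGR)
a=cv2.resize(im[140:275,330:450],None,fx=4.4,fy=4.4,interpolation=cv2.INTER_CUBIC)
cv2.imwrite('pics/c1.png',a)
for n,u,v,z in [('spring',364,247,.0085),('spacer',416,183,.038),('orange',417,155,.038),('bA',348,198,.009),('bB',425,261,.009),('funnel',371,130,.05),('mm',493,206,.03),
 ('tray front L',152,256,.124),('tray front R',298,239,.124),('tray FL bin',162,250,.106),('bin FR',291,237,.106),('bin BR',284,155,.106),('cab L',136,60,.135),('cab R',279,45,.135),('cabfrontR',292,150,.135),('cabfrontL',141,162,.135)]:
    print(n,ray(d,u,v,z).round(3))
# blue mask region
hsv=cv2.cvtColor(im,cv2.COLOR_BGR2HSV); m=cv2.inRange(hsv,(105,120,60),(125,255,255)); c=max(cv2.findContours(m,0,2)[0],key=cv2.contourArea)
r=cv2.minAreaRect(c);print(r);print([ray(d,*p,.1).round(3) for p in cv2.boxPoints(r)])
E
```

```text
spring [ 0.462 -0.145  0.008]
spacer [ 0.614 -0.275  0.038]
orange [ 0.684 -0.281  0.038]
bA [ 0.584 -0.109  0.009]
bB [ 0.426 -0.293  0.009]
funnel [ 0.747 -0.168  0.05 ]
mm [ 0.555 -0.461  0.03 ]
tray front L [0.443 0.33  0.124]
tray front R [0.475 0.01  0.124]
tray FL bin [0.457 0.315 0.106]
bin FR [0.481 0.026 0.106]
bin BR [0.671 0.042 0.106]
cab L [0.898 0.385 0.135]
cab R [0.931 0.051 0.135]
cabfrontR [0.675 0.021 0.135]
cabfrontL [0.652 0.361 0.135]
((220.83135986328125, 202.5386962890625), (81.95623779296875, 130.36582946777344), 83.41805267333984)
[array([0.644, 0.35 , 0.1  ]), array([0.675, 0.05 , 0.1  ]), array([0.484, 0.028, 0.1  ]), array([0.455, 0.32 , 0.1  ])]
```

View pics/c1.png

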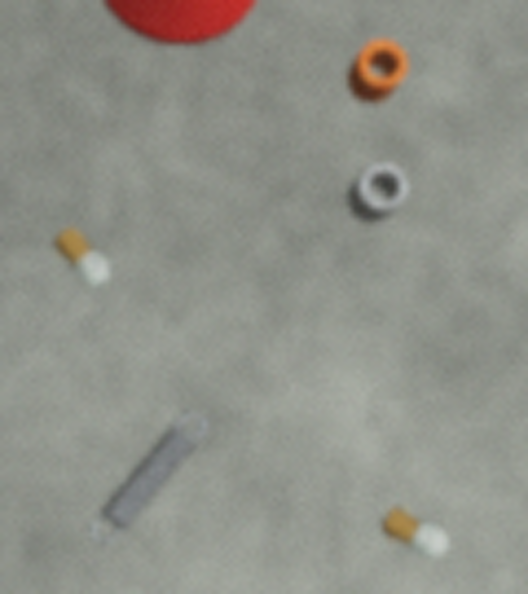

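The crop confirms the choices: spring body (152,472), steel spacer (383,186) with the orange one above it at (381,65), bulb A cap to glass (72,243)→(95,268), bulb B (400,524)→(432,541).

```bash
cat >> h.py <<'E'
def hd(R): return np.degrees(np.arctan2(R[1,0],R[0,0]))
def go(p,heading,s=None):
    """offset (cm) in tool axes and turn about tool z (deg) to bring TCP to p with tool x at heading, tool down"""
    s=s or bot.read_state(); R=np.array(s['tcp_rot']); h=hd(R)
    dz=-((heading-h+90)%180-90)
    j6=s['joint_positions'][5]
    Rd=np.c_[[np.cos(np.radians(h)),np.sin(np.radians(h)),0],[np.sin(np.radians(h)),-np.cos(np.radians(h)),0],[0,0,-1]]
    o=R.T@(np.array(p)-s['position'])*100
    tilt=np.degrees(cv2.Rodrigues(R.T@Rd)[0].ravel())
    print('off',o.round(2),'turn',round(dz,1),'tilt',tilt.round(2),'j6',j6.round(0),'pos',np.round(s['position'],4),'h',h.round(1),'open',round(s['opening'],3))
E
python3 - <<'E'
from h import *
d=dict(np.load('pics/top0.npz'))
P=lambda x,y,z: ray(d,330+(x+.5)/4.4-.5,140+(y+.5)/4.4-.5,z)
ang=lambda a,b: np.degrees(np.arctan2(*(b-a)[1::-1]))
def rep(n,a,b): print(n,((a+b)/2).round(4),'axis',ang(a,b).round(1),np.linalg.norm(a-b).round(3))
rep('spring',P(118,514,.0085),P(188,430,.0085))
rep('A',P(72,243,.0075),P(95,268,.0094)); rep('B',P(400,524,.0075),P(432,541,.0094))
print('spacer',P(383,186,.038))
# bin dividers / rims along mid row
p=[ray(d,*q,.106) for q in [(162,250),(291,237)]]; print('bin front',ang(*p))
s,sp=bot.read_state(),P(118,514,.0085)/2+P(188,430,.0085)/2
go([sp[0],sp[1],.2],ang(P(118,514,.0085),P(188,430,.0085))+90)
E
```

```text
spring [ 0.4625 -0.1462  0.0085] axis -41.3 0.061
A [ 0.5853 -0.1104  0.0085] axis -139.8 0.02
B [ 0.4267 -0.2907  0.0085] axis -119.9 0.02
spacer [ 0.61667413 -0.27632333  0.038     ]
bin front -85.18087345782068
off [-59.84  48.45   9.23] turn 20.7 tilt [-0.02  0.09 -0.  ] j6 -10.0 pos [0.2198 0.5846 0.2915] h 69.4 open 1.0
```

>>> arm_command:
  targets:
    - {"rot": [0, 0, -8], "offset": [-3.5, 4.8, -1], "gripper": 0}
    - {"rot": [0, 0, -16], "offset": [-6.5, 9, -1], "gripper": 0}
    - {"rot": [0, 0, -24], "offset": [-9, 12.5, -1], "gripper": 0}
    - {"rot": [0, 0, -26], "offset": [-11.5, 16, -1], "gripper": 0}
    - {"rot": [0, 0, -26], "offset": [-14.5, 20, -1], "gripper": 0}
    - {"rot": [0, 0, -26], "offset": [-17.5, 24.2, -1], "gripper": 0}
    - {"rot": [0, 0, -26], "offset": [-20.5, 28.4, -1], "gripper": 0}
    - {"rot": [0, 0, -26], "offset": [-23.5, 32.5, -1], "gripper": 0}

```text
time_s: 0.95
position: [0.4399, 0.2523, 0.3022]
tcp_rot: [[-0.094, 0.996, 0.0], [0.996, 0.094, 0.0], [0.0, 0.0, -1.0]]
force: [-0.3, 0.0, -0.2]
opening: 1.001
```

```bash
python3 - <<'E'
from h import *
d=cap('wrist','w1.png'); go([.45,.19,.3],95.7)
for p in [(.564,.183,.106),(.475,.03,.106),(.66,.05,.106),(.64,.34,.106)]: print(proj(d,p))
E
```

```text
off [-5.69  0.    0.26] turn -0.6 tilt [0.25 0.31 0.  ] j6 -78.0 pos [0.4449 0.2467 0.3023] h 95.1 open 0.998
(np.float64(250.22073297338147), np.float64(290.7596643769385))
(np.float64(109.48105245593533), np.float64(206.77217120138152))
(np.float64(141.81147487397826), np.float64(348.5136651464896))
(np.float64(373.31275249455916), np.float64(353.4571661673848))
```

View pics/w1.png

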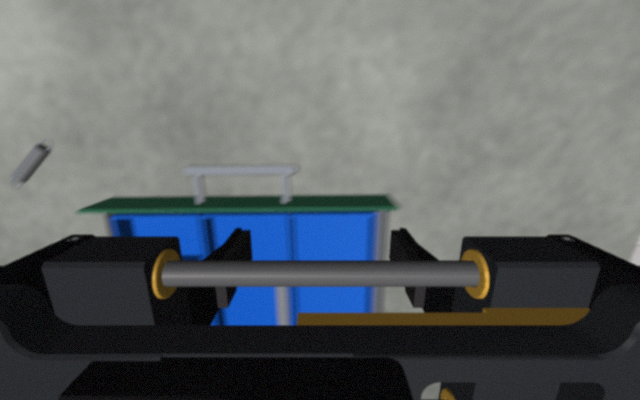

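The wrist view shows the tray front edge along row ~205, with the blue front corners at (108,213) and (378,212), and dividers between bins at about (210,218) and (293,218).

```bash
python3 - <<'E'
from h import *
d=dict(np.load('pics/w1.npz'))
for u,v in [(108,213),(210,216),(293,215),(378,212)]: print(ray(d,u,v,.106).round(4))
im=d['frame'];
for v in (222,226): print(v,[(u,int(im[v,u,0]),int(im[v,u,2])) for u in list(range(200,222,2))+list(range(286,302,2))+list(range(102,114,2))+list(range(368,386,2))])
t=dict(np.load('pics/top0.npz'));print(proj(t,[.564,.183,.106]))
im=t['frame'];v=215; print([(u,int(im[v,u,0]),int(im[v,u,2])) for u in range(150,300)if im[v,u,2]<190 or im[v,u,0]>70])
go([.4625,-.1462,.2],48.7)
E
```

```text
[0.4823 0.0276 0.106 ]
[0.4753 0.1371 0.106 ]
[0.4656 0.2265 0.106 ]
[0.4535 0.3175 0.106 ]
222 [(200, 22, 162), (202, 20, 137), (204, 10, 127), (206, 17, 101), (208, 0, 63), (210, 15, 88), (212, 12, 133), (214, 22, 163), (216, 24, 189), (218, 30, 202), (220, 26, 200), (286, 26, 181), (288, 22, 173), (290, 22, 150), (292, 21, 158), (294, 22, 174), (296, 23, 182), (298, 26, 201), (300, 31, 205), (102, 139, 139), (104, 126, 125), (106, 110, 112), (108, 83, 105), (110, 55, 125), (112, 37, 127), (368, 31, 176), (370, 25, 161), (372, 29, 154), (374, 55, 145), (376, 74, 147), (378, 94, 142), (380, 102, 113), (382, 95, 102), (384, 97, 102)]
226 [(200, 23, 168), (202, 23, 145), (204, 16, 126), (206, 14, 109), (208, 17, 71), (210, 16, 81), (212, 18, 123), (214, 22, 157), (216, 23, 182), (218, 31, 201), (220, 28, 203), (286, 29, 184), (288, 23, 174), (290, 22, 152), (292, 22, 153), (294, 27, 175), (296, 29, 183), (298, 30, 200), (300, 32, 204), (102, 144, 141), (104, 130, 131), (106, 118, 116), (108, 99, 104), (110, 68, 119), (112, 43, 125), (368, 29, 173), (370, 21, 161), (372, 33, 154), (374
[... 363 characters left out ...]
 106), (163, 34, 126), (164, 37, 162), (165, 49, 188), (200, 46, 181), (201, 40, 161), (202, 37, 157), (203, 36, 142), (204, 28, 116), (205, 28, 122), (206, 39, 161), (207, 45, 188), (243, 43, 183), (244, 41, 164), (245, 36, 156), (246, 35, 154), (247, 30, 130), (248, 32, 144), (249, 40, 169), (250, 44, 179), (251, 45, 184), (252, 45, 188), (253, 46, 189), (286, 51, 185), (287, 65, 168), (288, 103, 150), (289, 129, 149), (290, 117, 129), (291, 82, 95), (292, 68, 79), (293, 71, 79), (294, 99, 102), (295, 133, 130), (296, 140, 139), (297, 140, 137), (298, 134, 133), (299, 138, 136)]
off [-39.23  -1.8   10.44] turn 46.4 tilt [0.25 0.31 0.  ] j6 -78.0 pos [0.4449 0.2467 0.3023] h 95.1 open 0.998
```

>>> arm_command:
  targets:
    - {"rot": [0, 0, 8], "offset": [-4.9, -0.2, 0], "gripper": 0}
    - {"rot": [0, 0, 16], "offset": [-9.8, -0.4, 0], "gripper": 0}
    - {"rot": [0, 0, 24], "offset": [-14.7, -0.7, 0], "gripper": 0}
    - {"rot": [0, 0, 32], "offset": [-19.6, -0.9, 0], "gripper": 0}
    - {"rot": [0, 0, 40], "offset": [-24.5, -1.1, 1], "gripper": 0}
    - {"rot": [0, 0, 46.4], "offset": [-29.4, -1.3, 2], "gripper": 0}
    - {"rot": [0, 0, 46.4], "offset": [-34.3, -1.6, 4], "gripper": 0}
    - {"rot": [0, 0, 46.4], "offset": [-39.2, -1.8, 7], "gripper": 0}

```text
time_s: 1.8
position: [0.4581, -0.1312, 0.238]
tcp_rot: [[0.657, 0.754, 0.003], [0.754, -0.657, -0.002], [0.001, 0.004, -1.0]]
force: [0.5, 0.4, -0.4]
opening: 1.001
```

>>> arm_command:
  targets:
    - {"rot": [0, 0, 0], "offset": [0, 0, 0], "gripper": 0}
    - {"rot": [0, 0, 0], "offset": [0, 0, 0], "gripper": 0}
    - {"rot": [0, 0, 0], "offset": [0, 0, 0], "gripper": 0}

```text
time_s: 2.1
position: [0.4573, -0.1276, 0.2379]
tcp_rot: [[0.656, 0.755, -0.0], [0.755, -0.656, 0.001], [0.0, -0.001, -1.0]]
force: [-0.2, 0.9, -0.2]
opening: 1.001
```

```bash
python3 - <<'E'
from h import *
d=cap('wrist','w2.png'); go([.4625,-.1462,.073],48.7)
print(proj(d,(.4625,-.1462,.0085)),proj(d,np.r_[bot.read_state()['position'][:2],.0085]))
E
```

```text
off [-1.1   1.61 16.52] turn 0.4 tilt [ 0.01 -0.02 -0.  ] j6 -78.0 pos [ 0.4575 -0.1274  0.2382] h 49.1 open 1.001
(np.float64(311.13572620656316), np.float64(200.83099242573323)) (np.float64(320.3462450259875), np.float64(187.63391711886905))
```

View pics/w2.png

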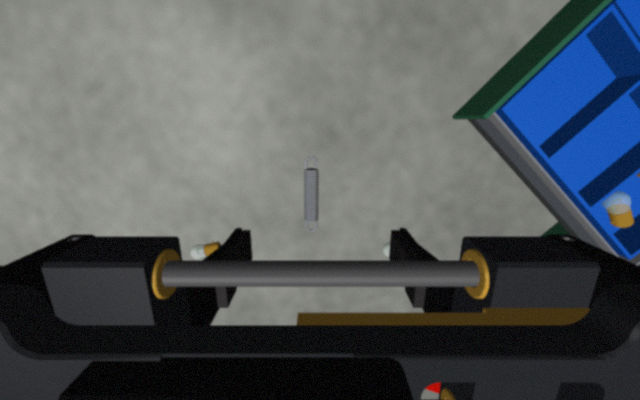

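The wrist picture shows the spring upright in the image, with its coil from (311,168) to (311,223). The bulbs are at (205,250) and (388,250).

```bash
python3 - <<'E'
from h import *
d=dict(np.load('pics/w2.npz'))
a,b=ray(d,311.3,167,.0085),ray(d,311,224,.0085); c=(a+b)/2; print(a,b,c,np.linalg.norm(a-b),np.degrees(np.arctan2(*(b-a)[1::-1])))
go([c[0],c[1],.072],48.7)
E
```

```text
[ 0.43226622 -0.1192869   0.0085    ] [ 0.48441068 -0.165742    0.0085    ] [ 0.45833845 -0.14251445  0.0085    ] 0.06983638422099055 -41.697604398734626
off [-1.09  1.05 16.62] turn 0.4 tilt [ 0.01 -0.02 -0.  ] j6 -78.0 pos [ 0.4575 -0.1274  0.2382] h 49.1 open 1.001
```

>>> arm_command:
  targets:
    - {"rot": [0, 0, 0], "offset": [-1.1, 1.3, 4], "gripper": 0.3}
    - {"rot": [0, 0, 0], "offset": [-1.1, 1.3, 8], "gripper": 0.3}
    - {"rot": [0, 0, 0], "offset": [-1.1, 1.3, 12], "gripper": 0.3}
    - {"rot": [0, 0, 0], "offset": [-1.1, 1.3, 14.5], "gripper": 0.3}
    - {"rot": [0, 0, 0], "offset": [-1.1, 1.3, 16], "gripper": 0.3}
    - {"rot": [0, 0, 0], "offset": [-1.1, 1.3, 16.5], "gripper": 0.3}
    - {"rot": [0, 0, 0], "offset": [-1.1, 1.3, 16.5], "gripper": 0.3}
    - {"rot": [0, 0, 0], "offset": [-1.1, 1.3, 16.5], "gripper": 1}

```text
time_s: 2.95
position: [0.4608, -0.1452, 0.0737]
tcp_rot: [[0.655, 0.755, 0.002], [0.755, -0.655, -0.001], [0.0, 0.002, -1.0]]
force: [-0.1, -1.0, 0.4]
opening: 0.668
```

>>> arm_command:
  targets:
    - {"rot": [0, 0, 0], "offset": [0, 0, 0], "gripper": 1}
    - {"rot": [0, 0, 0], "offset": [0, 0, 0], "gripper": 1}
    - {"rot": [0, 0, 0], "offset": [0, 0, 0], "gripper": 1}
    - {"rot": [0, 0, 0], "offset": [0, 0, 0], "gripper": 1}
    - {"rot": [0, 0, 0], "offset": [0, 0, 0], "gripper": 1}
    - {"rot": [0, 0, 0], "offset": [0, 0, 0], "gripper": 1}
    - {"rot": [0, 0, 0], "offset": [0, 0, 0], "gripper": 1}
    - {"rot": [0, 0, 0], "offset": [0, 0, -2], "gripper": 1}

```text
time_s: 3.75
position: [0.4591, -0.1451, 0.0913]
tcp_rot: [[0.656, 0.754, -0.004], [0.754, -0.656, 0.002], [-0.001, -0.005, -1.0]]
force: [-0.4, -0.4, -0.4]
opening: 0.188
```

>>> arm_command:
  targets:
    - {"rot": [0, 0, 0], "offset": [0, 0, -4], "gripper": 1}
    - {"rot": [0, 0, 0], "offset": [0, 0, -8], "gripper": 1}
    - {"rot": [0, 0, 0], "offset": [0, 0, -12], "gripper": 1}
    - {"rot": [0, 0, 0], "offset": [0, 0, -16], "gripper": 1}
    - {"rot": [0, 0, 0], "offset": [0, 0, -16], "gripper": 1}
    - {"rot": [0, 0, 0], "offset": [0, 0, -16], "gripper": 1}

```text
time_s: 4.35
position: [0.4601, -0.1456, 0.2533]
tcp_rot: [[0.656, 0.755, 0.002], [0.755, -0.656, -0.001], [0.0, 0.002, -1.0]]
force: [-0.9, 0.7, -0.7]
opening: 0.191
```

```bash
cat >> h.py <<'E'
C=np.array([.563,.182]);X=np.array([np.cos(np.radians(5.7)),np.sin(np.radians(5.7))]);Y=np.array([-X[1],X[0]])
def tray(x,y,z): return np.r_[C+x*X+y*Y,z]   # cabinet frame; bins at y=+97 spacer,0 spring,-97 bulb
E
python3 - <<'E'
from h import *
go(tray(0,-.010,.2),95.7); go(tray(0,-.010,.152),95.7)
E
```

```text
off [ 30.78 -13.01   5.32] turn -46.7 tilt [ 0.1  -0.02 -0.  ] j6 -80.0 pos [ 0.4601 -0.1456  0.2533] h 49.0 open 0.191
off [ 30.78 -13.02  10.12] turn -46.7 tilt [ 0.1  -0.02 -0.  ] j6 -80.0 pos [ 0.4601 -0.1456  0.2533] h 49.0 open 0.191
```

>>> arm_command:
  targets:
    - {"rot": [0, 0, -7], "offset": [4, -1.7, 0], "gripper": 1}
    - {"rot": [0, 0, -14], "offset": [8.5, -3.6, 0], "gripper": 1}
    - {"rot": [0, 0, -21], "offset": [13, -5.5, 0], "gripper": 1}
    - {"rot": [0, 0, -28], "offset": [17.5, -7.4, 0], "gripper": 1}
    - {"rot": [0, 0, -35], "offset": [22, -9.3, 0], "gripper": 1}
    - {"rot": [0, 0, -42], "offset": [26.5, -11.2, 0], "gripper": 1}
    - {"rot": [0, 0, -46.7], "offset": [30.8, -13, 0], "gripper": 1}
    - {"rot": [0, 0, -46.7], "offset": [30.8, -13, 0], "gripper": 1}

```text
time_s: 5.15
position: [0.5644, 0.1772, 0.2501]
tcp_rot: [[-0.106, 0.994, -0.002], [0.994, 0.106, 0.002], [0.002, -0.002, -1.0]]
force: [-0.2, 0.4, -0.4]
opening: 0.188
```

>>> arm_command:
  targets:
    - {"rot": [0, 0, 0], "offset": [0, 0, 0], "gripper": 1}
    - {"rot": [0, 0, 0], "offset": [0, 0, 0], "gripper": 1}
    - {"rot": [0, 0, 0], "offset": [0, 0, 0], "gripper": 1}

```text
time_s: 5.45
position: [0.5635, 0.1706, 0.2518]
tcp_rot: [[-0.097, 0.995, -0.002], [0.995, 0.097, -0.001], [-0.0, -0.002, -1.0]]
force: [-0.0, 0.5, -1.4]
opening: 0.19
```

```bash
python3 - <<'E'
from h import *
go(tray(0,-.010,.153),95.7); d=cap('wrist','w3.png'); cap('top','t3.png')
im=cv2.imread('pics/w3.png');t=cv2.imread('pics/t3.png')
cv2.imwrite('pics/c3.png',np.vstack([cv2.resize(im[150:360,60:580],(780,315)),cv2.resize(t[130:280,100:480],(780,285),interpolation=cv2.INTER_CUBIC)]))
E
```

```text
off [0.14 0.09 9.88] turn -0.1 tilt [-0.14  0.02 -0.  ] j6 -90.0 pos [0.5635 0.1706 0.2518] h 95.6 open 0.19
```

View pics/c3.png

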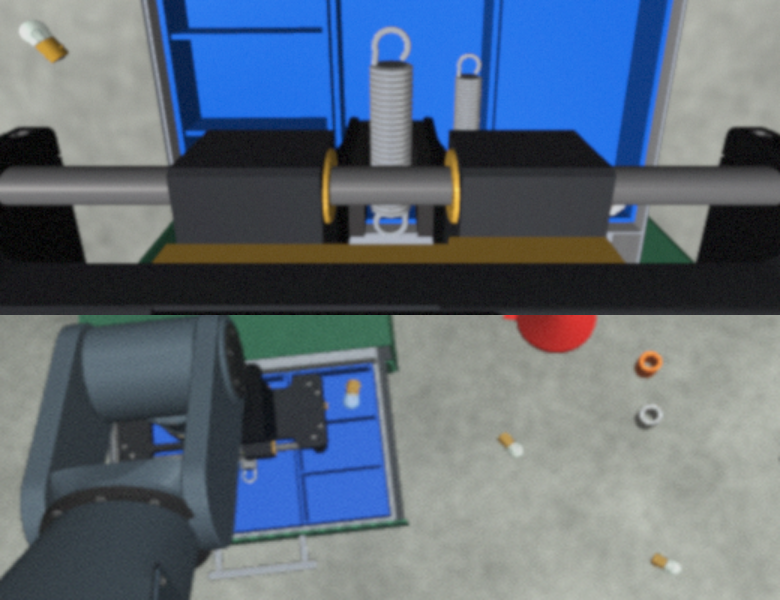

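The crop shows the spring held level between the fingers at (390,135), parallel to the stock spring at (467,100), and clear of the divider. The other parts haven't moved.

>>> arm_command:
  targets:
    - {"rot": [0, 0, 0], "offset": [0, 0, 4], "gripper": 1}
    - {"rot": [0, 0, 0], "offset": [0, 0, 7], "gripper": 1}
    - {"rot": [0, 0, 0], "offset": [0, 0, 8.8], "gripper": 1}
    - {"rot": [0, 0, 0], "offset": [0, 0, 9.5], "gripper": 1}
    - {"rot": [0, 0, 0], "offset": [0, 0, 9.8], "gripper": 1}
    - {"rot": [0, 0, 0], "offset": [0, 0, 9.8], "gripper": 1}
    - {"rot": [0, 0, 0], "offset": [0, 0, 9.8], "gripper": 1}

```text
time_s: 6.25
position: [0.565, 0.172, 0.1559]
tcp_rot: [[-0.099, 0.995, 0.002], [0.995, 0.099, 0.0], [0.0, 0.002, -1.0]]
force: [0.3, 0.3, -0.5]
opening: 0.188
```

>>> arm_command:
  targets:
    - {"rot": [0, 0, 0], "offset": [0, 0, 0], "gripper": 0.65}
    - {"rot": [0, 0, 0], "offset": [0, 0, 0], "gripper": 0.65}
    - {"rot": [0, 0, 0], "offset": [0, 0, 0], "gripper": 0.65}
    - {"rot": [0, 0, 0], "offset": [0, 0, 0], "gripper": 0.65}
    - {"rot": [0, 0, 0], "offset": [0, 0, -3], "gripper": 0.65}
    - {"rot": [0, 0, 0], "offset": [0, 0, -7], "gripper": 0.65}
    - {"rot": [0, 0, 0], "offset": [0, 0, -10], "gripper": 0.3}
    - {"rot": [0, 0, 0], "offset": [0, 0, -10], "gripper": 0.3}

```text
time_s: 7.05
position: [0.5667, 0.1725, 0.2595]
tcp_rot: [[-0.099, 0.995, 0.01], [0.995, 0.099, 0.001], [0.0, 0.01, -1.0]]
force: [0.1, 0.0, -0.1]
opening: 0.452
```

```bash
python3 - <<'E'
from h import *
go([.6167,-.2763,.24],95.7)
go([.6167,-.2763,.24],40)
E
```

```text
off [-45.16   0.5    1.95] turn 0.0 tilt [ 0.59 -0.   -0.  ] j6 -90.0 pos [0.5667 0.1725 0.2595] h 95.7 open 0.452
off [-45.16   0.5    1.95] turn 55.7 tilt [ 0.59 -0.   -0.  ] j6 -90.0 pos [0.5667 0.1725 0.2595] h 95.7 open 0.452
```

>>> arm_command:
  targets:
    - {"rot": [0, 0, 0], "offset": [-5, 0, 0], "gripper": 0.3}
    - {"rot": [0, 0, 0], "offset": [-10, 0, 0], "gripper": 0.3}
    - {"rot": [0, 0, 0], "offset": [-15, 0.1, 0], "gripper": 0.3}
    - {"rot": [0, 0, 0], "offset": [-20, 0.2, 0], "gripper": 0.3}
    - {"rot": [0, 0, 0], "offset": [-25, 0.3, 0], "gripper": 0.3}
    - {"rot": [0, 0, 0], "offset": [-30, 0.4, 0], "gripper": 0.3}
    - {"rot": [0, 0, 0], "offset": [-35, 0.5, 0], "gripper": 0.3}
    - {"rot": [0, 0, 0], "offset": [-40, 0.5, 0], "gripper": 0.3}

```text
time_s: 7.85
position: [0.6082, -0.2272, 0.2534]
tcp_rot: [[-0.099, 0.995, -0.002], [0.995, 0.099, 0.001], [0.001, -0.001, -1.0]]
force: [0.3, 1.1, -0.8]
opening: 0.699
```

>>> arm_command:
  targets:
    - {"rot": [0, 0, 0], "offset": [-4.5, 0, 0.5], "gripper": 0.1}
    - {"rot": [0, 0, 0], "offset": [-5, 0, 1.5], "gripper": 0.1}
    - {"rot": [0, 0, 0], "offset": [-5, 0, 1.5], "gripper": 0.1}
    - {"rot": [0, 0, 0], "offset": [-5, 0, 1.5], "gripper": 0.1}

```text
time_s: 8.25
position: [0.6129, -0.2736, 0.2383]
tcp_rot: [[-0.099, 0.995, -0.003], [0.995, 0.099, 0.003], [0.003, -0.003, -1.0]]
force: [0.5, 0.5, 0.7]
opening: 0.889
```

```bash
python3 - <<'E'
from h import *
go([.6167,-.2763,.075],95.7); d=cap('wrist','w4.png'); cap('top','t4.png')
print(proj(d,[.6167,-.2763,.038]))
im=cv2.imread('pics/w4.png');t=cv2.imread('pics/t4.png')
cv2.imwrite('pics/c4.png',np.vstack([cv2.resize(im[100:340,120:520],(600,360)),cv2.resize(t[150:250,140:340],(480,240),interpolation=cv2.INTER_CUBIC).__class__(shape=(0,600,3),dtype=np.uint8) if 0 else cv2.resize(t[145:255,140:415],(600,240),interpolation=cv2.INTER_CUBIC)]))
E
```

```text
off [-0.36  0.4  16.33] turn 0.0 tilt [-0.15 -0.17  0.  ] j6 -129.0 pos [ 0.6129 -0.2736  0.2383] h 95.7 open 0.889
(np.float64(315.66352510398536), np.float64(197.00684808718452))
```

View pics/c4.png

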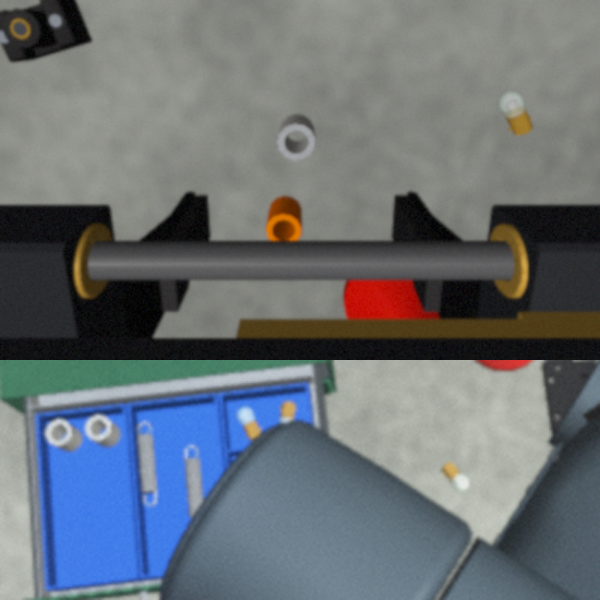

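The spring now lies in its bin, at (192,475) in the lower half beside the stock one. The steel spacer's top ring is at crop (297,140), which is wrist pixel (318,193). The orange one is at (284,220).

```bash
python3 - <<'E'
from h import *
d=dict(np.load('pics/w4.npz')); c=ray(d,318,193.3,.038); print(c)
c=(c+[.6167,-.2763,.038])/2; go([c[0],c[1],.076],95.7)
E
```

```text
[ 0.61234893 -0.27420321  0.038     ]
off [-0.24  0.08 16.35] turn 0.1 tilt [-0.05 -0.07  0.  ] j6 -129.0 pos [ 0.6136 -0.2731  0.2395] h 95.8 open 0.896
```

>>> arm_command:
  targets:
    - {"rot": [0, 0, 0], "offset": [-0.2, 0, 4], "gripper": 0.1}
    - {"rot": [0, 0, 0], "offset": [-0.2, 0, 8], "gripper": 0.1}
    - {"rot": [0, 0, 0], "offset": [-0.2, 0, 12], "gripper": 0.1}
    - {"rot": [0, 0, 0], "offset": [-0.2, 0, 14.5], "gripper": 0.1}
    - {"rot": [0, 0, 0], "offset": [-0.2, 0, 16], "gripper": 0.1}
    - {"rot": [0, 0, 0], "offset": [-0.2, 0, 16.3], "gripper": 0.1}
    - {"rot": [0, 0, 0], "offset": [-0.2, 0, 16.3], "gripper": 0.5}
    - {"rot": [0, 0, 0], "offset": [-0.2, 0, 16.3], "gripper": 1}

```text
time_s: 9.15
position: [0.6151, -0.2775, 0.0786]
tcp_rot: [[-0.1, 0.995, 0.003], [0.995, 0.1, -0.002], [-0.002, 0.003, -1.0]]
force: [-0.8, -0.3, 0.2]
opening: 0.792
```

>>> arm_command:
  targets:
    - {"rot": [0, 0, 0], "offset": [0, 0, 0], "gripper": 1}
    - {"rot": [0, 0, 0], "offset": [0, 0, 0], "gripper": 1}
    - {"rot": [0, 0, 0], "offset": [0, 0, 0], "gripper": 1}
    - {"rot": [0, 0, 0], "offset": [0, 0, 0], "gripper": 1}
    - {"rot": [0, 0, 0], "offset": [0, 0, 0], "gripper": 1}
    - {"rot": [0, 0, 0], "offset": [0, 0, 0], "gripper": 1}
    - {"rot": [0, 0, 0], "offset": [0, 0, 0], "gripper": 1}
    - {"rot": [0, 0, 0], "offset": [0, 0, 0], "gripper": 1}

```text
time_s: 9.95
position: [0.6139, -0.2771, 0.0768]
tcp_rot: [[-0.099, 0.995, -0.0], [0.995, 0.099, 0.0], [0.0, -0.0, -1.0]]
force: [-1.0, 1.0, 1.5]
opening: 0.296
```

>>> arm_command:
  targets:
    - {"rot": [0, 0, 0], "offset": [0, 0, -4], "gripper": 1}
    - {"rot": [0, 0, 0], "offset": [0, 0, -8], "gripper": 1}
    - {"rot": [0, 0, 0], "offset": [0, 0, -12], "gripper": 1}
    - {"rot": [0, 0, 0], "offset": [0, 0, -17], "gripper": 1}
    - {"rot": [0, 0, 0], "offset": [0, 0, -19], "gripper": 1}
    - {"rot": [0, 0, 0], "offset": [0, 0, -19], "gripper": 1}
    - {"rot": [0, 0, 0], "offset": [0, 0, -19], "gripper": 1}

```text
time_s: 10.65
position: [0.6134, -0.2768, 0.2661]
tcp_rot: [[-0.099, 0.995, -0.001], [0.995, 0.099, 0.001], [0.001, -0.001, -1.0]]
force: [-1.2, 0.0, -0.7]
opening: 0.3
```

```bash
python3 - <<'E'
from h import *
go(tray(-.02,.097,.26),95.7)
E
```

```text
off [55.85 -2.47  0.64] turn -0.0 tilt [-0.05 -0.04  0.  ] j6 -129.0 pos [ 0.6134 -0.2768  0.2661] h 95.7 open 0.3
```

>>> arm_command:
  targets:
    - {"rot": [0, 0, 0], "offset": [5, -0.2, 0], "gripper": 1}
    - {"rot": [0, 0, 0], "offset": [10, -0.4, 0], "gripper": 1}
    - {"rot": [0, 0, 0], "offset": [15, -0.6, 0], "gripper": 1}
    - {"rot": [0, 0, 0], "offset": [20, -0.9, 0], "gripper": 1}
    - {"rot": [0, 0, 0], "offset": [25, -1.1, 0], "gripper": 1}
    - {"rot": [0, 0, 0], "offset": [30, -1.3, 0], "gripper": 1}
    - {"rot": [0, 0, 0], "offset": [35, -1.5, 0], "gripper": 1}
    - {"rot": [0, 0, 0], "offset": [40, -1.8, 0], "gripper": 1}

```text
time_s: 11.45
position: [0.5545, 0.1205, 0.2639]
tcp_rot: [[-0.099, 0.995, -0.005], [0.995, 0.099, -0.0], [0.0, -0.005, -1.0]]
force: [1.5, 0.7, -0.6]
opening: 0.303
```

>>> arm_command:
  targets:
    - {"rot": [0, 0, 0], "offset": [5, -0.2, 0.1], "gripper": 1}
    - {"rot": [0, 0, 0], "offset": [10, -0.4, 0.3], "gripper": 1}
    - {"rot": [0, 0, 0], "offset": [14, -0.6, 0.5], "gripper": 1}
    - {"rot": [0, 0, 0], "offset": [15.8, -0.7, 0.5], "gripper": 1}
    - {"rot": [0, 0, 0], "offset": [15.8, -0.7, 0.5], "gripper": 1}
    - {"rot": [0, 0, 0], "offset": [15.8, -0.7, 0.5], "gripper": 1}
    - {"rot": [0, 0, 0], "offset": [15.8, -0.7, 0.5], "gripper": 1}

```text
time_s: 12.15
position: [0.5336, 0.274, 0.2604]
tcp_rot: [[-0.098, 0.995, -0.002], [0.995, 0.098, -0.001], [-0.001, -0.003, -1.0]]
force: [0.4, 0.7, -0.5]
opening: 0.301
```

```bash
python3 - <<'E'
from h import *
go(tray(-.02,.097,.157),95.7);d=cap('wrist','w5.png')
E
```

```text
off [ 0.27  0.04 10.34] turn -0.1 tilt [-0.15  0.06 -0.  ] j6 -79.0 pos [0.5336 0.274  0.2604] h 95.6 open 0.301
```

View pics/w5.png

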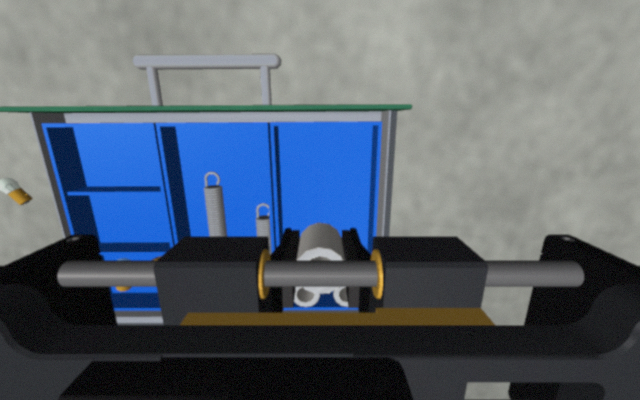

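The picture shows the spacer held upright at (320,250) over the spacer bin. The stock spacers are further back at (305,298) and (340,298), and the walls are clear.

>>> arm_command:
  targets:
    - {"rot": [0, 0, 0], "offset": [0.2, 0, 4], "gripper": 1}
    - {"rot": [0, 0, 0], "offset": [0.2, 0, 7.5], "gripper": 1}
    - {"rot": [0, 0, 0], "offset": [0.2, 0, 9.3], "gripper": 1}
    - {"rot": [0, 0, 0], "offset": [0.2, 0, 10], "gripper": 1}
    - {"rot": [0, 0, 0], "offset": [0.2, 0, 10.4], "gripper": 1}
    - {"rot": [0, 0, 0], "offset": [0.2, 0, 10.4], "gripper": 1}
    - {"rot": [0, 0, 0], "offset": [0.2, 0, 10.4], "gripper": 1}
    - {"rot": [0, 0, 0], "offset": [0.2, 0, 10.4], "gripper": 1}

```text
time_s: 13.0
position: [0.5343, 0.2774, 0.1589]
tcp_rot: [[-0.099, 0.995, 0.002], [0.995, 0.099, 0.001], [0.0, 0.002, -1.0]]
force: [-0.5, -0.6, -1.0]
opening: 0.303
```

>>> arm_command:
  targets:
    - {"rot": [0, 0, 0], "offset": [0, 0, 0.15], "gripper": 1}
    - {"rot": [0, 0, 0], "offset": [0, 0, 0.25], "gripper": 1}
    - {"rot": [0, 0, 0], "offset": [0, 0, 0.25], "gripper": 1}
    - {"rot": [0, 0, 0], "offset": [0, 0, 0.25], "gripper": 1}

```text
time_s: 13.4
position: [0.5338, 0.2773, 0.1557]
tcp_rot: [[-0.099, 0.995, 0.001], [0.995, 0.099, 0.0], [0.0, 0.001, -1.0]]
force: [-0.8, -0.5, 3.0]
opening: 0.302
```

>>> arm_command:
  targets:
    - {"rot": [0, 0, 0], "offset": [0, 0, 0], "gripper": 0.55}
    - {"rot": [0, 0, 0], "offset": [0, 0, 0], "gripper": 0.55}
    - {"rot": [0, 0, 0], "offset": [0, 0, 0], "gripper": 0.55}
    - {"rot": [0, 0, 0], "offset": [0, 0, 0], "gripper": 0.55}
    - {"rot": [0, 0, 0], "offset": [0, 0, 0], "gripper": 0.55}
    - {"rot": [0, 0, 0], "offset": [0, 0, -3], "gripper": 0.55}
    - {"rot": [0, 0, 0], "offset": [0, 0, -7], "gripper": 0.55}
    - {"rot": [0, 0, 0], "offset": [0, 0, -10], "gripper": 0.5}

```text
time_s: 14.2
position: [0.534, 0.2773, 0.2568]
tcp_rot: [[-0.099, 0.995, 0.001], [0.995, 0.099, 0.0], [0.0, 0.001, -1.0]]
force: [0.9, 1.4, 0.2]
opening: 0.478
```

```bash
python3 - <<'E'
from h import *
g=np.radians(-139.8); p=np.array([.5853,-.1104])+.002*np.array([np.cos(g),np.sin(g)])
go([*p,.2],-139.8+90)
E
```

```text
off [-39.2    1.1    5.68] turn -34.5 tilt [ 0.06 -0.01 -0.  ] j6 -79.0 pos [0.534  0.2773 0.2568] h 95.7 open 0.478
```

>>> arm_command:
  targets:
    - {"rot": [0, 0, -7], "offset": [-5, 0.1, 0], "gripper": 0.5}
    - {"rot": [0, 0, -14], "offset": [-10, 0.2, 0], "gripper": 0.5}
    - {"rot": [0, 0, -21], "offset": [-15, 0.4, 0], "gripper": 0.5}
    - {"rot": [0, 0, -28], "offset": [-20, 0.6, 0], "gripper": 0.5}
    - {"rot": [0, 0, -34.5], "offset": [-25, 0.8, 0], "gripper": 0.4}
    - {"rot": [0, 0, -34.5], "offset": [-30, 0.9, 0.5], "gripper": 0.4}
    - {"rot": [0, 0, -34.5], "offset": [-35, 1, 1.5], "gripper": 0.4}
    - {"rot": [0, 0, -34.5], "offset": [-39.2, 1.1, 3.7], "gripper": 0.4}

```text
time_s: 15.0
position: [0.5847, -0.1147, 0.2196]
tcp_rot: [[-0.645, 0.764, 0.005], [0.764, 0.645, -0.002], [-0.005, 0.002, -1.0]]
force: [1.6, 0.5, 0.2]
opening: 0.599
```

>>> arm_command:
  targets:
    - {"rot": [0, 0, 0], "offset": [0, 0, 0], "gripper": 0.4}
    - {"rot": [0, 0, 0], "offset": [0, 0, 0], "gripper": 0.4}
    - {"rot": [0, 0, 0], "offset": [0, 0, 0], "gripper": 0.4}

```text
time_s: 15.3
position: [0.5832, -0.1108, 0.2183]
tcp_rot: [[-0.646, 0.764, -0.0], [0.764, 0.646, 0.001], [0.001, 0.0, -1.0]]
force: [-0.5, -0.2, 0.4]
opening: 0.597
```

```bash
cat >> h.py <<'E'
def look(wn,cn):
    cap('wrist',wn); cap('top','t'+wn)
    im=cv2.imread('pics/'+wn);t=cv2.imread('pics/t'+wn)
    cv2.imwrite('pics/'+cn,np.vstack([cv2.resize(im[100:340,120:520],(600,360)),cv2.resize(t[145:255,140:415],(600,240),interpolation=cv2.INTER_CUBIC)]))
E
python3 - <<'E'
from h import *
go([.5853,-.1104,.072],130.2); look('w6.png','c6.png')
print(proj(dict(np.load('pics/w6.npz')),(.5853,-.1104,.0094)))
E
```

```text
off [-0.12  0.19 14.63] turn 0.0 tilt [ 0.   -0.04 -0.  ] j6 -152.0 pos [ 0.5832 -0.1108  0.2183] h 130.2 open 0.597
(np.float64(317.67175356636335), np.float64(192.2571325208898))
```

View pics/c6.png

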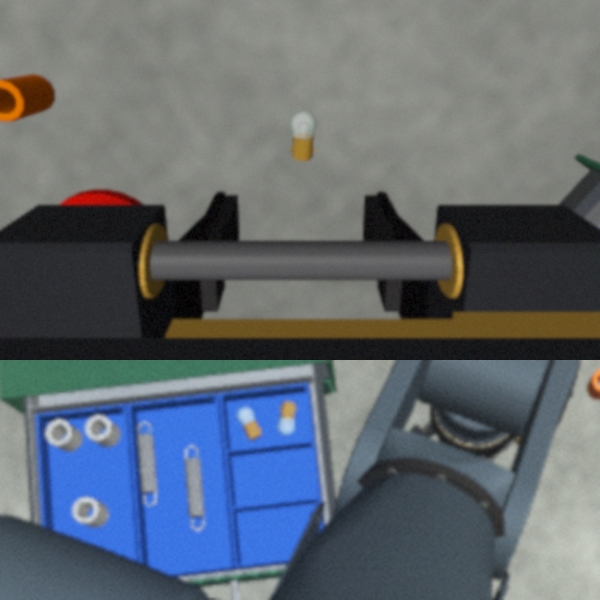

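The spacer stands in its bin at (88,510) in the lower half. Bulb A is at crop (302,136), which is wrist pixel (321.7,190.7), glass up and in line with the tool's y axis.

```bash
python3 - <<'E'
from h import *
d=dict(np.load('pics/w6.npz')); c=ray(d,321.7,190.7,.0094); print(c)
g=np.radians(-139.8); p=c[:2]+.005*np.array([np.cos(g),np.sin(g)])
go([*p,.0725],130.2)
E
```

```text
[ 0.58107818 -0.1081557   0.0094    ]
off [ 0.32 -0.55 14.63] turn 0.1 tilt [0.03 0.02 0.  ] j6 -152.0 pos [ 0.5834 -0.1102  0.2188] h 130.3 open 0.601
```

>>> arm_command:
  targets:
    - {"rot": [0, 0, 0], "offset": [0.2, -0.4, 4], "gripper": 0.4}
    - {"rot": [0, 0, 0], "offset": [0.2, -0.4, 8], "gripper": 0.4}
    - {"rot": [0, 0, 0], "offset": [0.2, -0.4, 11.5], "gripper": 0.4}
    - {"rot": [0, 0, 0], "offset": [0.2, -0.4, 13.5], "gripper": 0.4}
    - {"rot": [0, 0, 0], "offset": [0.2, -0.4, 14.3], "gripper": 0.4}
    - {"rot": [0, 0, 0], "offset": [0.2, -0.4, 14.6], "gripper": 0.4}
    - {"rot": [0, 0, 0], "offset": [0.2, -0.4, 14.6], "gripper": 0.4}
    - {"rot": [0, 0, 0], "offset": [0.2, -0.4, 14.6], "gripper": 0.6}

```text
time_s: 16.2
position: [0.58, -0.1128, 0.0736]
tcp_rot: [[-0.646, 0.764, 0.003], [0.764, 0.646, -0.001], [-0.002, 0.001, -1.0]]
force: [-0.6, 0.1, 0.4]
opening: 0.561
```

>>> arm_command:
  targets:
    - {"rot": [0, 0, 0], "offset": [0, 0, 0], "gripper": 0.7}
    - {"rot": [0, 0, 0], "offset": [0, 0, 0], "gripper": 0.75}
    - {"rot": [0, 0, 0], "offset": [0, 0, 0], "gripper": 1}
    - {"rot": [0, 0, 0], "offset": [0, 0, 0], "gripper": 1}
    - {"rot": [0, 0, 0], "offset": [0, 0, 0], "gripper": 1}
    - {"rot": [0, 0, 0], "offset": [0, 0, 0], "gripper": 1}
    - {"rot": [0, 0, 0], "offset": [0, 0, 0], "gripper": 1}
    - {"rot": [0, 0, 0], "offset": [0, 0, 0], "gripper": 1}

```text
time_s: 17.0
position: [0.5791, -0.1129, 0.0723]
tcp_rot: [[-0.645, 0.764, 0.0], [0.764, 0.645, -0.0], [-0.0, -0.0, -1.0]]
force: [0.6, -0.6, 1.6]
opening: 0.205
```

>>> arm_command:
  targets:
    - {"rot": [0, 0, 0], "offset": [0, 0, -2], "gripper": 1}
    - {"rot": [0, 0, 0], "offset": [0, 0, -5], "gripper": 1}
    - {"rot": [0, 0, 0], "offset": [0, 0, -9], "gripper": 1}
    - {"rot": [0, 0, 0], "offset": [0, 0, -13], "gripper": 1}
    - {"rot": [0, 0, 0], "offset": [0, 0, -16], "gripper": 1}
    - {"rot": [0, 0, 0], "offset": [0, 0, -16], "gripper": 1}
    - {"rot": [0, 0, 0], "offset": [0, 0, -16], "gripper": 1}

```text
time_s: 17.7
position: [0.5789, -0.1127, 0.2326]
tcp_rot: [[-0.645, 0.764, 0.001], [0.764, 0.645, -0.0], [-0.001, 0.0, -1.0]]
force: [-0.4, -0.1, 0.0]
opening: 0.212
```

```bash
python3 - <<'E'
from h import *
# grip is ~5 mm glass-ward of bulb middle; glass toward -tray x
go(tray(-.061-.005,-.097,.235),95.7)
E
```

```text
off [19.28  6.87 -0.25] turn 34.5 tilt [0.02 0.04 0.  ] j6 -152.0 pos [ 0.5789 -0.1127  0.2326] h 130.2 open 0.212
```

>>> arm_command:
  targets:
    - {"rot": [0, 0, 7], "offset": [4, 1.4, -1], "gripper": 1}
    - {"rot": [0, 0, 14], "offset": [8, 2.8, -1], "gripper": 1}
    - {"rot": [0, 0, 21], "offset": [12, 4.2, -1], "gripper": 1}
    - {"rot": [0, 0, 28], "offset": [16, 5.6, -1], "gripper": 1}
    - {"rot": [0, 0, 34.5], "offset": [19.3, 6.9, -1], "gripper": 1}
    - {"rot": [0, 0, 34.5], "offset": [19.3, 6.9, -1], "gripper": 1}
    - {"rot": [0, 0, 34.5], "offset": [19.3, 6.9, -1], "gripper": 1}
    - {"rot": [0, 0, 34.5], "offset": [19.3, 6.9, -1], "gripper": 1}

```text
time_s: 18.5
position: [0.5074, 0.0785, 0.2412]
tcp_rot: [[-0.099, 0.995, -0.001], [0.995, 0.099, -0.0], [-0.0, -0.001, -1.0]]
force: [-0.8, 0.6, -0.1]
opening: 0.213
```

```bash
python3 - <<'E'
from h import *
go(tray(-.061-.005,-.097,.1515),95.7); look('w7.png','c7.png')
E
```

```text
off [ 0.05 -0.03  8.97] turn -0.0 tilt [-0.08  0.01 -0.  ] j6 -99.0 pos [0.5074 0.0785 0.2412] h 95.7 open 0.213
```

View pics/c7.png

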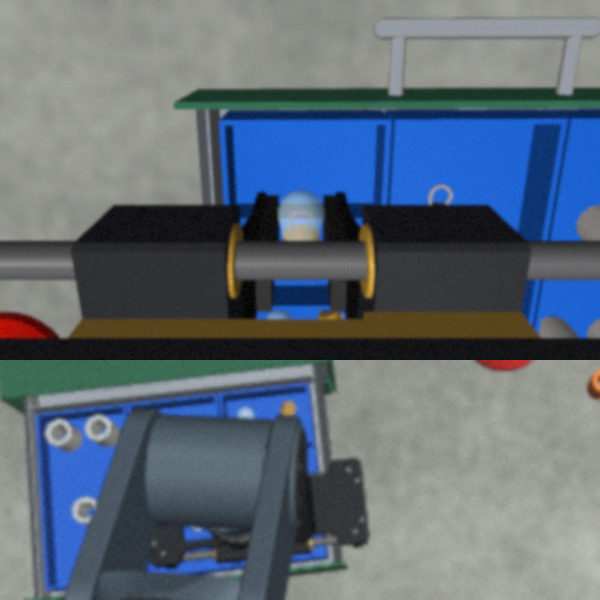

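Bulb A is held glass forward at (300,215), centred across the front cell, with the cell's far divider visible behind it at (303,290).

>>> arm_command:
  targets:
    - {"rot": [0, 0, 0], "offset": [0, 0, 3], "gripper": 1}
    - {"rot": [0, 0, 0], "offset": [0, 0, 6], "gripper": 1}
    - {"rot": [0, 0, 0], "offset": [0, 0, 7.8], "gripper": 1}
    - {"rot": [0, 0, 0], "offset": [0, 0, 8.5], "gripper": 1}
    - {"rot": [0, 0, 0], "offset": [0, 0, 8.8], "gripper": 1}
    - {"rot": [0, 0, 0], "offset": [0, 0, 8.9], "gripper": 1}
    - {"rot": [0, 0, 0], "offset": [0, 0, 8.9], "gripper": 1}
    - {"rot": [0, 0, 0], "offset": [0, 0, 8.9], "gripper": 1}

```text
time_s: 19.4
position: [0.5078, 0.0791, 0.1541]
tcp_rot: [[-0.099, 0.995, 0.002], [0.995, 0.099, -0.0], [-0.0, 0.002, -1.0]]
force: [-1.2, -0.1, -0.1]
opening: 0.211
```

>>> arm_command:
  targets:
    - {"rot": [0, 0, 0], "offset": [0, 0, 0.1], "gripper": 1}
    - {"rot": [0, 0, 0], "offset": [0, 0, 0.1], "gripper": 1}
    - {"rot": [0, 0, 0], "offset": [0, 0, 0.15], "gripper": 1}
    - {"rot": [0, 0, 0], "offset": [0, 0, 0.15], "gripper": 1}
    - {"rot": [0, 0, 0], "offset": [0, 0, 0.15], "gripper": 1}

```text
time_s: 19.9
position: [0.5072, 0.0792, 0.1517]
tcp_rot: [[-0.099, 0.995, -0.0], [0.995, 0.099, -0.0], [-0.0, -0.0, -1.0]]
force: [-0.3, -0.1, -0.1]
opening: 0.214
```

>>> arm_command:
  targets:
    - {"rot": [0, 0, 0], "offset": [0, 0, 0], "gripper": 0.75}
    - {"rot": [0, 0, 0], "offset": [0, 0, 0], "gripper": 0.7}
    - {"rot": [0, 0, 0], "offset": [0, 0, 0], "gripper": 0.6}
    - {"rot": [0, 0, 0], "offset": [0, 0, 0], "gripper": 0.6}
    - {"rot": [0, 0, 0], "offset": [0, 0, 0], "gripper": 0.6}
    - {"rot": [0, 0, 0], "offset": [0, 0, -3], "gripper": 0.6}
    - {"rot": [0, 0, 0], "offset": [0, 0, -7], "gripper": 0.6}
    - {"rot": [0, 0, 0], "offset": [0, 0, -10], "gripper": 0.5}

```text
time_s: 20.7
position: [0.5074, 0.0791, 0.2533]
tcp_rot: [[-0.099, 0.995, 0.001], [0.995, 0.099, -0.0], [-0.0, 0.001, -1.0]]
force: [0.8, 0.4, 0.4]
opening: 0.435
```

```bash
python3 - <<'E'
from h import *
go([.4267,-.2907,.22],-29.9)
print(bot.read_state()['joint_positions'].round(0))
E
```

```text
off [-36.   -11.7    3.32] turn -54.4 tilt [0.05 0.01 0.  ] j6 -99.0 pos [0.5074 0.0791 0.2533] h 95.7 open 0.435
[ -4.  25. 100.   0.  55. -99.]
```

>>> arm_command:
  targets:
    - {"rot": [0, 0, 8], "offset": [-4, -1.3, 0], "gripper": 0.4}
    - {"rot": [0, 0, 16], "offset": [-8, -2.6, 0], "gripper": 0.4}
    - {"rot": [0, 0, 24], "offset": [-12, -3.9, 0], "gripper": 0.4}
    - {"rot": [0, 0, 32], "offset": [-16, -5.2, 0], "gripper": 0.4}
    - {"rot": [0, 0, 40], "offset": [-20, -6.5, 0], "gripper": 0.4}
    - {"rot": [0, 0, 48], "offset": [-24, -7.8, 0], "gripper": 0.4}
    - {"rot": [0, 0, 56], "offset": [-28, -9.1, 0], "gripper": 0.4}
    - {"rot": [0, 0, 64], "offset": [-32, -10.4, 0], "gripper": 0.4}

```text
time_s: 21.5
position: [0.4347, -0.2511, 0.2517]
tcp_rot: [[0.854, 0.52, 0.0], [0.52, -0.854, 0.0], [0.0, -0.0, -1.0]]
force: [0.1, -1.0, -0.0]
opening: 0.599
```

>>> arm_command:
  targets:
    - {"rot": [0, 0, 8], "offset": [0, 0, 0], "gripper": 0.4}
    - {"rot": [0, 0, 16], "offset": [0, 0, 0], "gripper": 0.4}
    - {"rot": [0, 0, 24], "offset": [0, 0, 0], "gripper": 0.4}
    - {"rot": [0, 0, 32], "offset": [0, 0, 0], "gripper": 0.4}
    - {"rot": [0, 0, 40], "offset": [0, 0, 0], "gripper": 0.4}
    - {"rot": [0, 0, 48], "offset": [0, 0, 0], "gripper": 0.4}
    - {"rot": [0, 0, 56], "offset": [0, 0, 0], "gripper": 0.4}
    - {"rot": [0, 0, 62], "offset": [0, 0, 0], "gripper": 0.4}

```text
time_s: 22.3
position: [0.4353, -0.2495, 0.2517]
tcp_rot: [[0.861, -0.509, -0.0], [-0.509, -0.861, 0.0], [-0.0, -0.0, -1.0]]
force: [0.3, -0.6, -0.0]
opening: 0.604
```

```bash
python3 - <<'E'
from h import *
go([.4267,-.2907,.22],-29.9)
E
```

```text
off [1.36 3.99 3.16] turn -0.7 tilt [-0.    0.01 -0.  ] j6 -12.0 pos [ 0.4353 -0.2495  0.2517] h -30.6 open 0.604
```

>>> arm_command:
  targets:
    - {"rot": [0, 0, -0.7], "offset": [1, 3, 2], "gripper": 0.4}
    - {"rot": [0, 0, -0.7], "offset": [1.4, 4, 3.2], "gripper": 0.4}
    - {"rot": [0, 0, -0.7], "offset": [1.4, 4, 3.2], "gripper": 0.4}
    - {"rot": [0, 0, -0.7], "offset": [1.4, 4, 3.2], "gripper": 0.4}
    - {"rot": [0, 0, -0.7], "offset": [1.4, 4, 3.2], "gripper": 0.4}

```text
time_s: 22.8
position: [0.4274, -0.2904, 0.22]
tcp_rot: [[0.869, -0.494, -0.0], [-0.494, -0.869, 0.0], [-0.0, -0.0, -1.0]]
force: [-0.4, -0.4, -0.0]
opening: 0.602
```

```bash
python3 - <<'E'
from h import *
go([.4267,-.2907,.0725],-29.9); look('w8.png','c8.png')
print(proj(dict(np.load('pics/w8.npz')),(.4267,-.2907,.0094)))
E
```

```text
off [-0.04  0.06 14.75] turn 0.3 tilt [-0.02  0.02 -0.  ] j6 -17.0 pos [ 0.4274 -0.2904  0.22  ] h -29.6 open 0.602
(np.float64(321.170243020811), np.float64(191.05646234335617))
```

View pics/c8.png

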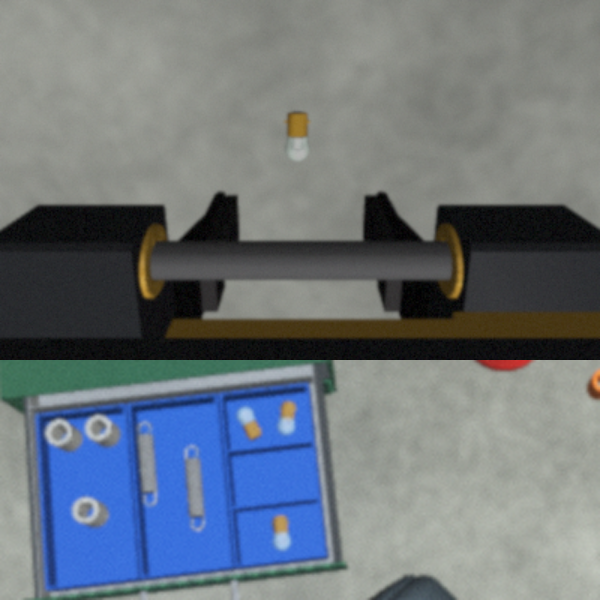

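Bulb A lies in the front cell at lower (281,533), and the spring and spacer sit in their bins. Bulb B is at crop (297,136), cap up and glass down, in line with the tool.

>>> arm_command:
  targets:
    - {"rot": [0, 0, 0], "offset": [-0.2, 0.5, 4], "gripper": 0.4}
    - {"rot": [0, 0, 0], "offset": [-0.2, 0.5, 8], "gripper": 0.4}
    - {"rot": [0, 0, 0], "offset": [-0.2, 0.5, 11.5], "gripper": 0.4}
    - {"rot": [0, 0, 0], "offset": [-0.2, 0.5, 13.5], "gripper": 0.4}
    - {"rot": [0, 0, 0], "offset": [-0.2, 0.5, 14.3], "gripper": 0.4}
    - {"rot": [0, 0, 0], "offset": [-0.2, 0.5, 14.7], "gripper": 0.4}
    - {"rot": [0, 0, 0], "offset": [-0.2, 0.5, 14.7], "gripper": 0.4}
    - {"rot": [0, 0, 0], "offset": [-0.2, 0.5, 14.7], "gripper": 0.6}

```text
time_s: 23.7
position: [0.4237, -0.295, 0.0738]
tcp_rot: [[0.869, -0.494, 0.002], [-0.494, -0.869, -0.002], [0.002, 0.001, -1.0]]
force: [0.2, -0.0, 0.0]
opening: 0.564
```

>>> arm_command:
  targets:
    - {"rot": [0, 0, 0], "offset": [0, 0, 0], "gripper": 0.7}
    - {"rot": [0, 0, 0], "offset": [0, 0, 0], "gripper": 0.75}
    - {"rot": [0, 0, 0], "offset": [0, 0, 0], "gripper": 1}
    - {"rot": [0, 0, 0], "offset": [0, 0, 0], "gripper": 1}
    - {"rot": [0, 0, 0], "offset": [0, 0, 0], "gripper": 1}
    - {"rot": [0, 0, 0], "offset": [0, 0, 0], "gripper": 1}
    - {"rot": [0, 0, 0], "offset": [0, 0, 0], "gripper": 1}
    - {"rot": [0, 0, 0], "offset": [0, 0, 0], "gripper": 1}

```text
time_s: 24.5
position: [0.4232, -0.2946, 0.0728]
tcp_rot: [[0.869, -0.494, 0.0], [-0.494, -0.869, -0.0], [0.0, 0.0, -1.0]]
force: [-0.9, 0.4, 1.9]
opening: 0.212
```

>>> arm_command:
  targets:
    - {"rot": [0, 0, 0], "offset": [0, 0, -2], "gripper": 1}
    - {"rot": [0, 0, 0], "offset": [0, 0, -5], "gripper": 1}
    - {"rot": [0, 0, 0], "offset": [0, 0, -9], "gripper": 1}
    - {"rot": [0, 0, 0], "offset": [0, 0, -13], "gripper": 1}
    - {"rot": [0, 0, 0], "offset": [0, 0, -17], "gripper": 1}
    - {"rot": [0, 0, 0], "offset": [0, 0, -17], "gripper": 1}
    - {"rot": [0, 0, 0], "offset": [0, 0, -17], "gripper": 1}

```text
time_s: 25.2
position: [0.4232, -0.2945, 0.2433]
tcp_rot: [[0.869, -0.494, 0.001], [-0.494, -0.869, -0.001], [0.002, 0.001, -1.0]]
force: [-0.0, -0.5, -0.5]
opening: 0.213
```

```bash
python3 - <<'E'
from h import *
go(tray(-.005,-.097,.24),95.7)
# bulb A check in top view
t=dict(np.load('pics/tw8.png'.replace('.png','.npz')))
u,v=140+281*275/600,145+(532-360)*110/240
p=ray(t,u,v,.088)[:2]-C; print('A in bulb bin',p@X,p@Y+.097)
E
```

```text
off [ -6.19 -40.13   0.3 ] turn 54.7 tilt [ 0.03 -0.09 -0.  ] j6 -18.0 pos [ 0.4232 -0.2945  0.2433] h -29.6 open 0.213
A in bulb bin -0.05946141489748299 -0.0009912528096505807
```

Bulb A is well centred. I'll carry bulb B to the middle cell.

>>> arm_command:
  targets:
    - {"rot": [0, 0, 7], "offset": [-0.7, -4.7, 0], "gripper": 1}
    - {"rot": [0, 0, 14], "offset": [-1.4, -9.4, 0], "gripper": 1}
    - {"rot": [0, 0, 21], "offset": [-2.2, -14.1, 0], "gripper": 1}
    - {"rot": [0, 0, 28], "offset": [-2.9, -18.8, 0], "gripper": 1}
    - {"rot": [0, 0, 35], "offset": [-3.6, -23.5, 0], "gripper": 1}
    - {"rot": [0, 0, 42], "offset": [-4.3, -28.2, 0], "gripper": 1}
    - {"rot": [0, 0, 49], "offset": [-5, -32.9, 0], "gripper": 1}
    - {"rot": [0, 0, 54.7], "offset": [-5.7, -37, 0], "gripper": 1}

```text
time_s: 26.0
position: [0.5557, 0.0577, 0.2402]
tcp_rot: [[0.095, -0.995, -0.005], [-0.995, -0.095, 0.001], [-0.001, 0.005, -1.0]]
force: [0.0, 0.0, -1.5]
opening: 0.212
```

```bash
python3 - <<'E'
from h import *
go(tray(-.005,-.097,.24),95.7)
E
```

```text
off [-2.6  -1.45  0.01] turn -0.2 tilt [0.27 0.06 0.  ] j6 79.0 pos [0.5557 0.0577 0.2402] h -84.5 open 0.212
```

>>> arm_command:
  targets:
    - {"rot": [0, 0, 0], "offset": [-2.4, -1.4, 0], "gripper": 1}
    - {"rot": [0, 0, 0], "offset": [-2.4, -1.4, 0], "gripper": 1}
    - {"rot": [0, 0, 0], "offset": [-2.4, -1.4, 0], "gripper": 1}
    - {"rot": [0, 0, 0], "offset": [-2.4, -1.4, 0], "gripper": 1}

```text
time_s: 26.4
position: [0.5668, 0.0797, 0.2412]
tcp_rot: [[0.098, -0.995, -0.004], [-0.995, -0.098, -0.0], [-0.0, 0.004, -1.0]]
force: [0.0, -0.2, -0.4]
opening: 0.21
```

```bash
python3 - <<'E'
from h import *
go(tray(-.005,-.097,.152),95.7); look('w9.png','c9.png')
E
```

```text
off [-0.52 -0.17  8.92] turn -0.1 tilt [0.21 0.01 0.  ] j6 81.0 pos [0.5668 0.0797 0.2412] h -84.4 open 0.21
```

View pics/c9.png

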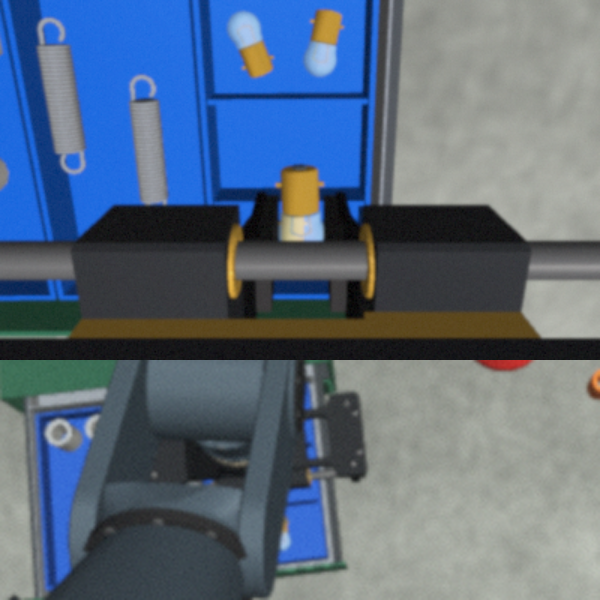

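Bulb B is held cap forward at (300,200). The middle cell's dividers are at crop rows 97 and 193, so I'll check those against the tray model before lowering.

```bash
python3 - <<'E'
from h import *
d=dict(np.load('pics/w9.npz'))
for v in (97,192):
    p=ray(d,120+290/1.5,100+v/1.5,.106)[:2]-C; print('divider x',p@X,'y',p@Y+.097)
for u in (210,366):
    p=ray(d,120+u/1.5,100+150/1.5,.106)[:2]-C; print('wall y',p@Y+.097)
go(tray(-.005,-.097,.152),95.7)
E
```

```text
divider x 0.03230753174091831 y 0.001520456905669626
divider x -0.022733600376188472 y 0.0018860754138621955
wall y 0.04650464474089453
wall y -0.04082407869284385
off [-0.56 -0.11  9.  ] turn -0.1 tilt [0.11 0.   0.  ] j6 81.0 pos [0.5673 0.0793 0.242 ] h -84.4 open 0.212
```

>>> arm_command:
  targets:
    - {"rot": [0, 0, 0], "offset": [-0.6, -0.1, 1], "gripper": 1}
    - {"rot": [0, 0, 0], "offset": [-0.6, -0.1, 4], "gripper": 1}
    - {"rot": [0, 0, 0], "offset": [-0.6, -0.1, 7], "gripper": 1}
    - {"rot": [0, 0, 0], "offset": [-0.6, -0.1, 8.3], "gripper": 1}
    - {"rot": [0, 0, 0], "offset": [-0.6, -0.1, 8.8], "gripper": 1}
    - {"rot": [0, 0, 0], "offset": [-0.6, -0.1, 8.9], "gripper": 1}
    - {"rot": [0, 0, 0], "offset": [-0.6, -0.1, 8.9], "gripper": 1}
    - {"rot": [0, 0, 0], "offset": [-0.6, -0.1, 8.9], "gripper": 1}

```text
time_s: 27.3
position: [0.5692, 0.0866, 0.1549]
tcp_rot: [[0.099, -0.995, 0.003], [-0.995, -0.099, -0.0], [0.0, -0.003, -1.0]]
force: [0.5, -0.3, 0.1]
opening: 0.206
```

Grasped at z 0.0728, so floor contact comes at about 0.1518.

>>> arm_command:
  targets:
    - {"rot": [0, 0, 0], "offset": [0, 0, 0.1], "gripper": 1}
    - {"rot": [0, 0, 0], "offset": [0, 0, 0.15], "gripper": 1}
    - {"rot": [0, 0, 0], "offset": [0, 0, 0.2], "gripper": 1}
    - {"rot": [0, 0, 0], "offset": [0, 0, 0.2], "gripper": 1}
    - {"rot": [0, 0, 0], "offset": [0, 0, 0.2], "gripper": 1}

```text
time_s: 27.8
position: [0.5685, 0.0866, 0.1518]
tcp_rot: [[0.099, -0.995, 0.0], [-0.995, -0.099, 0.0], [0.0, -0.0, -1.0]]
force: [-0.6, -0.2, 0.4]
opening: 0.21
```

>>> arm_command:
  targets:
    - {"rot": [0, 0, 0], "offset": [0, 0, 0], "gripper": 0.75}
    - {"rot": [0, 0, 0], "offset": [0, 0, 0], "gripper": 0.7}
    - {"rot": [0, 0, 0], "offset": [0, 0, 0], "gripper": 0.6}
    - {"rot": [0, 0, 0], "offset": [0, 0, 0], "gripper": 0.6}
    - {"rot": [0, 0, 0], "offset": [0, 0, 0], "gripper": 0.6}
    - {"rot": [0, 0, 0], "offset": [0, 0, -3], "gripper": 0.6}
    - {"rot": [0, 0, 0], "offset": [0, 0, -7], "gripper": 0.6}
    - {"rot": [0, 0, 0], "offset": [0, 0, -11], "gripper": 0.6}

```text
time_s: 28.6
position: [0.5679, 0.0866, 0.2623]
tcp_rot: [[0.099, -0.995, -0.002], [-0.995, -0.099, 0.0], [-0.0, 0.002, -1.0]]
force: [0.6, 0.4, 0.5]
opening: 0.397
```

>>> arm_command:
  targets:
    - {"rot": [0, 0, 0], "offset": [5, 0, 0], "gripper": 0.5}
    - {"rot": [0, 0, 0], "offset": [10, 0, 0], "gripper": 0.5}
    - {"rot": [0, 0, 0], "offset": [15, 0, 0], "gripper": 0.5}
    - {"rot": [0, 0, 0], "offset": [20, 0, 0], "gripper": 0.5}
    - {"rot": [0, 0, 0], "offset": [25, 0, 0], "gripper": 0.5}
    - {"rot": [0, 0, 0], "offset": [30, 0, 0], "gripper": 0.5}
    - {"rot": [0, 0, 0], "offset": [30, 0, 0], "gripper": 0.5}
    - {"rot": [0, 0, 0], "offset": [30, 0, 0], "gripper": 0.5}

```text
time_s: 29.4
position: [0.5977, -0.2132, 0.2612]
tcp_rot: [[0.096, -0.995, -0.001], [-0.995, -0.096, 0.001], [-0.001, 0.001, -1.0]]
force: [0.2, 0.4, 0.2]
opening: 0.499
```

```bash
python3 - <<'E'
from h import *
look('w10.png','c10.png'); t=cv2.imread('pics/tw10.png')
cv2.imwrite('pics/f.png',cv2.resize(t[80:280,130:510],(798,420),interpolation=cv2.INTER_CUBIC)); go([.56,-.2,.2],95.7)
E
```

```text
off [-1.43  3.63  6.14] turn 0.0 tilt [0.07 0.08 0.  ] j6 55.0 pos [ 0.5976 -0.2107  0.2613] h -84.3 open 0.501
```

View pics/f.png

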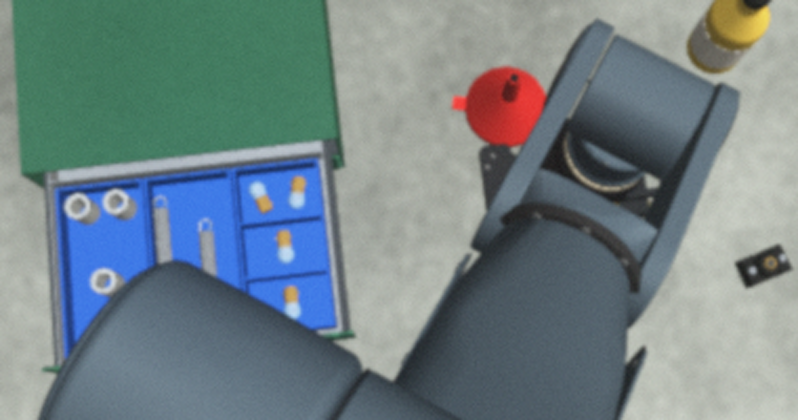

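The final view shows one bulb in each empty cell, at (286,246) and (292,301), with the spring and spacer in their bins and the funnel and mirror mount in place. I'll do a numeric check and then hand in.

```bash
python3 - <<'E'
from h import *
t=dict(np.load('pics/tw10.npz'))
def chk(n,u,v,z,off):
    p=ray(t,u,v,z)[:2]-C; print(n,(p@X).round(3),(p@Y-off).round(3))
chk('B',130+286/2.1,80+246/2.1,.088,-.097); chk('A',130+292/2.1,80+301/2.1,.088,-.097)
k=275/600; chk('spring',140+195*k,145+(487-360)*k,.0875,0); chk('spacer',140+86*k,145+(511-360)*k,.117,.097)
f=ray(t,130+506/2.1,80+105/2.1,.05);m=ray(t,130+763/2.1,80+265/2.1,.03);print('funnel',f,'mm',m)
print(bot.read_state()['time_s'],ticket.hand_in())
E
```

```text
B 0.003 -0.001
A -0.058 -0.002
spring -0.001 -0.012
spacer -0.018 -0.001
funnel [ 0.74662213 -0.16762918  0.05      ] mm [ 0.55475717 -0.46219881  0.03      ]
the job is handed in; nothing more can be done
29.5 None
```

All four spares are in their bins and the job is handed in at 29.5 s of robot time. No verdict was reported, so what follows rests on my own camera checks.

| Part | Where it ended up | Position in its bin (x, y, mm) |
|---|---|---|
| Spring | Flat on the spring bin floor, beside the stock spring | -1, -12 |
| Spacer | Standing in the spacer bin | -18, -1 |
| Bulb A | Front empty cell (centre x = -61) | -58, -2 |
| Bulb B | Middle empty cell (centre x = 0) | 3, -1 |

- **Setting down:** I lowered both bulbs to within about 1 mm of the cell floor before opening the fingers.
- **Left alone:** the funnel and mirror mount measured within about 1–2 mm of where they started, and the arm ended clear above the table.
- **Small disagreements:** wrist and top camera positions differed by 2–6 mm. The bulb-bin walls came out about 3 mm to one side of my tray model. All of this is well inside the allowed ranges.
- **Not seen at the end:** in the last picture the arm hid the lower part of the spring. The spring and spacer positions come from earlier views after they were placed.

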